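# Put the dryer ball away in the pedal bin

## Robot

A 7-joint arm with a two-finger parallel gripper is mounted at the origin on the work surface. World frame = base frame: x ahead of the robot, y to its left, z up, the work surface at z = 0. Lengths are in m, angles in rad, forces in N, time in s.
With the tool pointing down it reaches from about 0.4 to 0.85 m from the base axis. Payload 4.5 kg.
Tool frame: the origin (TCP) lies where the fingers leave the gripper's body, on its centre line; the fingertips stand 64 mm ahead of it and the grasp point (between the pads) lies 45 mm ahead of it; z points along the fingers, y is the line along which they close (so a half turn about z gives the same grasp; the last joint's range is limited). The gripper opens to 88 mm and grips with 3 to 60 N. Pads are 18 mm wide; open, the fingers measure 123 mm over their backs; the gripper's body (75 mm by 187 mm) begins 45 mm behind the grasp point.
Start: joints at [1.17, 0.689, -0.195, 1.565, 0.157, 0.902, -0.215], TCP at [0.263, -0.567, 0.303] pointing down, gripper open.
Joint ranges: [-3.01, 3.01], [-0.46, 2.08], [-1.47, 1.51], [0.13, 2.56], [-1, 4.14], [0.04, 2.09], [-2.66, 2.66]. Speed limits (rad/s): [2.57, 2.57, 3.14, 3.14, 3.14, 3.14, 3.14].

## Interface

Orientations are given as a unit quaternion [x, y, z, w].
In Python, from plant import r gives the robot as it stands.
- The arm moves only by the tool play_rows, never from a script. Its arguments are lists of equal length, an entry for each row: "translation": the shift along the tool's x, y, z in m, a list of three; "delta_rot": the turn, a rotation vector about the tool's x, y, z in degrees, a list of three; "grip": the opening, from -1 (shut) to 1 (fully open). In form: {"translation": [[x, y, z], ...], "delta_rot": [[rx, ry, rz], ...], "grip": [grip, ...]}. A call has 1 to 20 rows; each row shifts and turns the commanded pose from where the row before left it, along the tool's axes as they then stand; what a row does not reach is not made up. A row lasts 1/8 s, in which the tool goes at most 62.5 mm and 10.7 degrees, less where a joint would pass 70% of its speed; a pose out of reach is approached as far as the arm can. A call with a gripper value outside its range is refused whole. The fingers move at their own pace and stop on an object; "squeeze" is the grip in N (left out, the last holds). Time passes only in rows, so rows that do not move let the fingers close. It gives the time, the measured TCP pose, the force, the opening and the grip force at its end, in the units of the state.
- r.get_state(): the state, without advancing time (a new reading comes with each control period).
- r.snapshot(name): name is "scene" or "top"; returns the picture (480x640x3 uint8, blue, green, red); there is no depth.
- r.get_calibration(name): a dict with "intrinsics" (3x3 intrinsics, pixels), "eye" and "rotation" of the camera in the world. Camera axes: x right, y up, looking along -z (the intrinsics and any distortion apply to the point x, -y, -z); pixel columns grow to the right and rows downward; lengths in m; the calibration is good to about 2 mm. A picture is of the moment at which its call begins. get_calibration takes no time and is no camera call.
- r.finish_job(): hands the job in; it is judged then, once.
Trained networks look in the newest picture that a camera, given by its name, has taken for a name from the list of things; names that differ only in an ending like _2 or _b are one class to them, and where a whole thing is asked for, a point or a joint stands for the part that bears it (a point fixed in the world has none). Each returns a list of dicts, best first, with "confidence" (0 to 1); they miss things now and then, are a little off and sometimes report something else, mostly with a low value. They report only what shows in the picture. A call takes as long as a camera call. They do not tell look-alikes from the thing itself.
- r.look_for(camera, target): "point" ([x, y, z] in m, in world coordinates, good to about 4 mm: the middle of the surface that is visible of it).
- r.silhouettes(camera, target): "pixels" (480x640 bool, what is visible of it).
The state is a dict: "clock": time; "q": joint angles; "qd": joint speeds; "joint_torque": joint torques, N m; "tool_pos": TCP position; "eef_rot": TCP orientation; "contact_force": force on the tool from outside, world axes, zero at the start; "moment": the same for the moment, N m; "opening": opening from 0.0 (shut) to 1.0 (fully open); "finger_force": force on a finger pad.
Only numpy, scipy, OpenCV 4.12 (cv2) and the standard library are available. Lean on these libraries where they do the work, as an engineer would, in place of code of your own. Each camera call takes 0.05 s, during which the arm holds its last target. There are 200 camera calls.

## Task

Put the yellow dryer ball on the wire rails of the pedal bin so that it lies against the shut lid, and let go. Then press the pedal all the way down and hold it for a moment firmly on its stop, with a push of about 15 N and never over 20 N, so that the ball rolls in; then ease the pedal back up, staying with it, so that the lid shuts without falling or slamming. Work the lid only by its pedal, and leave the grey ball and everything else where it is.

Things in the scene. Friction and masses are not known exactly. Their poses are not given: they have to be found in the camera images.
- bin: White tabletop pedal bin: fixed open tub 140 x 200 x 130 mm (its x, y, z), walls 5 mm, with a yellow lid hinged along its -y side. Origin: centre of its underside, on the worktop; z up. The pedal sticks out of its front towards its -x; two wire rails lead to the lid on its +y side.
- rail_foot (a point): Low end of the two black steel rails, midway between their centre lines, at bin x = 0, y = 96, z = 136 mm. Wires 8 mm thick, 40 mm apart (bin x = -20 and +20), running out along bin +y. A 56 mm ball on them has its centre 25 mm above the centre lines, rolls down by itself and rests against the shut lid, centre at bin y = 117 to 121, z = 165 mm.
- rail_top (a point): High end of the rails, midway between them, at bin x = 0, y = 235, z = 165.5 mm (a climb of 12 degrees from the low end); a raised cross wire closes it off.
- lid (a joint): The bin's yellow lid, a cap 145 x 193 mm, 68 mm deep, top at 200 mm when shut; its +y side closes off the rails. Angle in rad: 0 shut, grows as the +y side rises, 0.45 to 0.48 with the pedal down on its stop. Moves only with the pedal (1.875 x the pedal's angle), falls shut by its own weight. A ball on the rails gets under it only beyond about 0.33 rad.
- lid_edge (a point): Middle of the lower edge of the lid's +y side, at the foot of the rails; when shut at bin x = 0, y = 90, z = 132 mm.
- pedal: The pedal: a level steel bar 22 mm wide, 10 mm thick. Origin: on its pivot at bin x = -60, y = 0, z = 55 mm; its axes are the bin's when up. Pressing its end down about 27 mm (0.24 rad) takes 3 to 9 N (varies with the lid's weight, nearly even on the way); then it meets a hard rubber stop, where the force climbs by some 3 to 4 N per mm. It comes back up by itself.
- pedal_end (a point): Point of the bar under the centre of its black rubber tread, at pedal x = -115 mm, 105 mm in front of the bin. The tread, 50 (along the bar) x 60 mm, 8 mm thick, is on an adjusting screw: its top is anywhere from 14 to 30 mm above this point, different each time and not measured, so feel for it.
- rest: Fixed plywood board 190 x 75 x 4 mm with two square cork seats (51 mm outside, 39 mm inside, top 16 mm above the worktop) at its x = -50 and +50 mm, each holding a dryer ball. Origin: centre of its underside.
- yellow_ball: The dryer ball to put away: hard plastic, yellow, knobbly, 56 mm across, about 60 g; origin at its centre, 36 mm above the worktop in its seat. Which seat it is in varies.
- grey_ball: The other dryer ball, dark grey, same size, in the other seat; stays there.
- detergent: Bystander: white bottle, 80 mm across, 210 mm tall; origin at the centre of its underside.
- softener: Bystander: blue bottle, 68 mm across, 190 mm tall; origin at the centre of its underside.
- stain_jar: Bystander: amber jar, 72 mm across, 90 mm tall; origin at the centre of its underside.
- dose_cap: Bystander: blue dosing cap, 68 mm across, 55 mm tall; origin at the centre of its underside.
- brush: Bystander: brush lying on the worktop; origin under its middle.
- soap: Bystander: green bar of soap 85 x 55 x 28 mm; origin at the centre of its underside.
Mind the look-alikes: they are no part of the job. Of the things that look like the yellow_ball, the largest one is meant.

How it is judged:
By the outcome, as a careful person would: the job done as asked, in the order asked, and still so for the second after the job is handed in, with the robot touching nothing.
It also fails if it takes over 64 s, if anything falls off the work surface, if the arm or the gripper's body presses on something with over 40 N, if the wrist force passes 120 N, or if a joint passes its speed limit or range.

## Working session

There is one attempt and no reset: what is moved stays moved. The work goes in short steps, Python scripts to look and compute and a tool call to move; the robot and the scene stay as the last step left them, time stands still between calls to the robot, and variables do not carry over. Pictures are saved under pics/ and viewed, at most 10 in all, crops included, and the job is handed in when it is done.

Besides the shell and the picture viewer there is one more tool, called after "Request:" in YAML: its name, and indented under it one key for each argument. play_rows: Moves the arm, as the interface text tells. Its arguments: {"type":"object","properties":{"translation":{"type":"array","items":{"type":"array","items":{"type":"number"}}},"delta_rot":{"type":"array","items":{"type":"array","items":{"type":"number"}}},"grip":{"type":"array","items":{"type":"number"}},"squeeze":{"type":"number"}},"required":["translation","delta_rot","grip"]}

```bash
mkdir -p pics; ls
python3 - <<'E'
from plant import r
import cv2,numpy as np
for c in ("scene","top"):
    im=r.snapshot(c); cv2.imwrite(f"pics/{c}0.png",im)
    k=r.get_calibration(c); print(c,k)
    for t in ("yellow_ball","grey_ball","bin","pedal","pedal_end","rail_foot","rail_top","lid_edge","lid","rest"):
        try:
            for d in r.look_for(c,t)[:4]: print(t,np.round(d["point"],3),round(d["confidence"],2))
        except Exception as e: print(t,e)
s=r.get_state(); print({k:np.round(v,3) for k,v in s.items()})
E
```

```text
pics
scene {'intrinsics': array([[521.99398346,   0.        , 320.90554925],
       [  0.        , 521.99398346, 237.16726855],
       [  0.        ,   0.        ,   1.        ]]), 'eye': array([1.57111989, 0.32502097, 1.02432771]), 'rotation': array([0.24917533, 0.34938379, 0.723911  , 0.54018097])}
yellow_ball [ 0.459 -0.451  0.024] 0.67
yellow_ball [ 0.479 -0.342  0.05 ] 0.55
grey_ball [ 0.571 -0.321  0.05 ] 0.69
bin [0.694 0.009 0.157] 0.61
pedal [0.689 0.015 0.155] 0.25
pedal_end [ 0.757 -0.242  0.112] 0.53
rail_foot [0.692 0.014 0.155] 0.95
rail_top [0.69  0.016 0.154] 0.77
lid_edge [ 0.674 -0.005  0.203] 0.85
lid [ 0.676 -0.004  0.202] 0.55
rest [ 0.49  -0.322  0.002] 0.74
top {'intrinsics': array([[524.74297697,   0.        , 318.16051702],
       [  0.        , 524.74297697, 237.58384804],
       [  0.        ,   0.        ,   1.        ]]), 'eye': array([ 0.45379074, -0.01655491,  1.20696499]), 'rotation': array([ 0.01618356, -0.03265745, -0.70294564,  0.71030909])}
yellow_ball [ 0.464 -0.344  0.056] 0.92
yellow_ball [ 0.451 -0.454  0.033] 0.57
yellow_ball [ 0.36  -0.394  0
[... 204 characters left out ...]
 -0.334  0.053] 0.22
rail_foot [ 0.616 -0.011  0.197] 0.75
rail_top [ 0.616 -0.008  0.204] 0.78
lid [ 0.632 -0.011  0.201] 0.62
rest [ 0.514 -0.335  0.003] 0.67
{'clock': np.float64(1.1), 'q': array([ 1.17 ,  0.689, -0.195,  1.565,  0.157,  0.903, -0.215]), 'qd': array([-0.   ,  0.002, -0.   , -0.   , -0.   ,  0.   ,  0.001]), 'joint_torque': array([-0.0000e+00, -5.2749e+01, -1.2670e+00, -1.5375e+01, -5.2000e-02,
       -1.0000e-03,  0.0000e+00]), 'tool_pos': array([ 0.263, -0.567,  0.303]), 'eef_rot': array([0.976, 0.216, 0.   , 0.   ]), 'contact_force': array([-1.104,  0.235, -0.009]), 'moment': array([-0.008, -0.04 ,  0.027]), 'finger_force': np.float64(0.0), 'opening': np.float64(0.997)}
```

View pics/scene0.png

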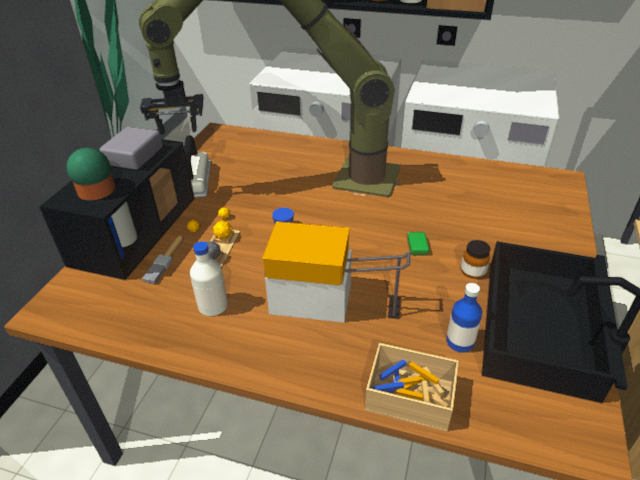

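View pics/top0.png

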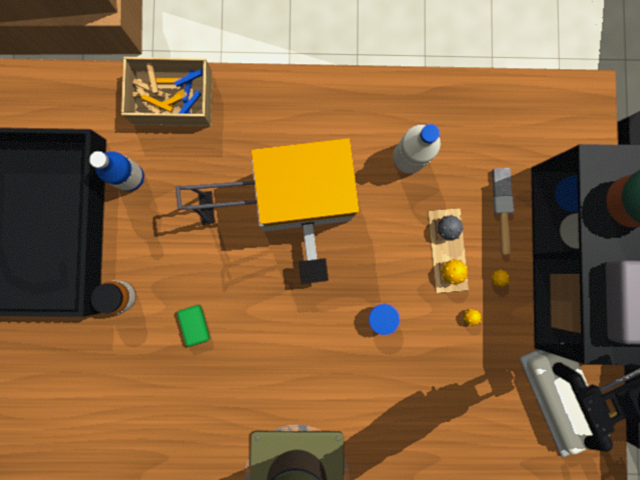

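The scene view shows the yellow ball in its seat at about (222,231) and the bin at (308,270), with the rails running right. The top view shows the yellow ball at (454,271) and the grey ball at (450,228). The lid is at (305,183), the pedal tread at (313,271), and the small look-alikes are at (500,278) and (473,317). Next I'll fit the bin and ball poses.

```bash
cat > h.py <<'E'
import numpy as np, cv2
from scipy.spatial.transform import Rotation as R
from plant import r
def proj(c,P):
    k=r.get_calibration(c); rot=k["rotation"]; M=R.from_quat(rot).as_matrix() if np.shape(rot)==(4,) else np.array(rot)
    p=(np.atleast_2d(P)-k["eye"])@M*[1,-1,-1]; p=p/p[:,2:]
    return (p@np.array(k["intrinsics"]).T)[:,:2]
def back(c,uv,z):
    k=r.get_calibration(c); M=R.from_quat(k["rotation"]).as_matrix()
    d=np.linalg.solve(k["intrinsics"],[*uv,1])*[1,-1,-1]; d=M@d
    return k["eye"]+d*(z-k["eye"][2])/d[2]
def b2w(b,P):
    c,s=np.cos(b[2]),np.sin(b[2]); P=np.atleast_2d(P).astype(float)
    return np.c_[b[0]+c*P[:,0]-s*P[:,1], b[1]+s*P[:,0]+c*P[:,1], P[:,2]]
E
cat > fit.py <<'E'
from h import *
from scipy.optimize import minimize
import itertools
ims={c:cv2.imread(f"pics/{c}0.png") for c in("scene","top")}
def yel(im):
    h=cv2.cvtColor(im,cv2.COLOR_BGR2HSV); return cv2.inRange(h,(17,150,90),(32,255,255))
def comp(m,uv):
    n,l,st,ce=cv2.connectedComponentsWithStats(m); best=None
    i=min(range(1,n),key=lambda i:np.hypot(*(ce[i]-uv))if st[i,4]>30 else 1e9); return (l==i),st[i],ce[i]
lid={c:comp(yel(ims[c]),uv)[0] for c,uv in(("scene",(308,252)),("top",(305,183)))}
for c in lid: print(c,lid[c].sum())
box=np.array(list(itertools.product((-.0725,.0725),(-.103,.09),(.132,.2))))
def cost(p,cams=("scene","top"),ret=0):
    t=0
    for c in cams:
        hull=cv2.convexHull(proj(c,b2w(p,box)).astype(np.float32))
        m=np.zeros((480,640),np.uint8); cv2.fillConvexPoly(m,np.round(hull*16).astype(np.int32),1,shift=4)
        m=m>0; t+=1-(m&lid[c]).sum()/(m|lid[c]).sum()
    return t
for cams in(("scene","top"),("top",),("scene",)):
    best=min((minimize(cost,[.63,-.01,a],args=(cams,),method="Nelder-Mead",options=dict(initial_simplex=np.array([.63,-.01,a])+np.array([[0,0,0],[.02,0,0],[0,.02,0],[0,0,.08]]),xatol=1e-5,fatol=1e-5)) for a in(-.1,0,.1)),key=lambda o:o.fun)
    print(cams,np.round(best.x,4),round(best.fun,4))
    if len(cams)==2: b=best.x
for n,P in(("foot",(0,.096,.136)),("top",(0,.235,.1655)),("tread",(-.175,0,.077)),("end",(-.175,0,.055))):
    w=b2w(b,P); print(n,np.round(w,4),np.round(proj("top",w)),np.round(proj("scene",w)))
# ball: fit circle silhouettes in both
for c,uv in(("scene",(222,231)),("top",(454,271))):
    m,st,ce=comp(yel(ims[c]),uv); cnt=max(cv2.findContours(m.astype(np.uint8),0,1)[0],key=len); o=cv2.minEnclosingCircle(cnt)
    print(c,"ball",st,ce,o,np.round(back(c,ce,.036),4),np.round(back(c,o[0],.036),4))
gm=cv2.inRange(cv2.cvtColor(ims["top"],cv2.COLOR_BGR2HSV),(90,20,20),(130,160,140)); m,st,ce=comp(gm,(450,228)); print("grey",st,ce,np.round(back("top",ce,.036),4))
out=ims["top"].copy()
for w in b2w(b,[(-.02,.096,.136),(-.02,.235,.1655),(.02,.096,.136),(.02,.235,.1655),(-.175,0,.077),(-.175,.03,.077),(-.175,-.03,.077)]): cv2.circle(out,tuple(int(round(v)) for v in proj("top",w)[0]),2,(255,0,255),-1)
hull=cv2.convexHull(proj("top",b2w(b,box)).astype(np.float32)); cv2.polylines(out,[np.round(hull).astype(int)],1,(0,255,0),1)
cv2.imwrite("pics/fit.png",cv2.resize(out[120:300,150:500],None,fx=2.2,fy=2.2))
E
python3 fit.py
```

```text
scene 4599
top 7575
('scene', 'top') [ 0.6341 -0.0065  0.1392] 0.0872
('top',) [ 0.6363 -0.0059  0.1362] 0.0396
('scene',) [ 0.6304 -0.0064  0.1545] 0.0355
foot [[0.6208 0.0886 0.136 ]] [[255. 192.]] [[347. 265.]]
top [[0.6015 0.2262 0.1655]] [[184. 198.]] [[404. 261.]]
tread [[ 0.4608 -0.0308  0.077 ]] [[312. 271.]] [[321. 236.]]
end [[ 0.4608 -0.0308  0.055 ]] [[312. 271.]] [[321. 242.]]
scene ball [213 207  20  33 437] [222.50114416 224.51716247] ((222.89849853515625, 222.90602111816406), 16.205678939819336) [ 0.44   -0.3575  0.036 ] [ 0.4321 -0.3598  0.036 ]
top ball [440 259  28  26 539] [454.33766234 271.41187384] ((454.09259033203125, 272.0), 14.233905792236328) [ 0.4624 -0.3495  0.036 ] [ 0.4611 -0.3489  0.036 ]
grey [439 216  21  23  91] [446.95604396 229.20879121] [ 0.5571 -0.3335  0.036 ]
```

View pics/fit.png

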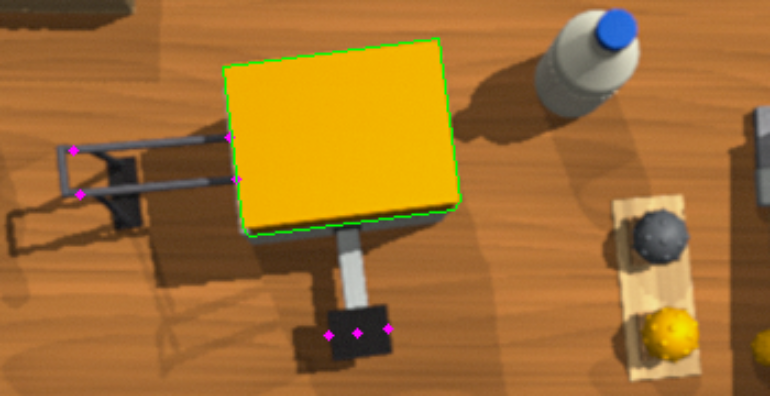

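Request:
play_rows:
  translation:
    - [0,0,0]
    - [0,0,0]
    - [0.0283,-0.0236,0]
    - [0.0283,-0.0236,0]
    - [0.0283,-0.0236,0]
    - [0.0283,-0.0236,0]
    - [0.0283,-0.0236,0]
    - [0.0283,-0.0236,0]
    - [0.0283,-0.0236,0]
    - [0.0283,-0.0236,0]
    - [0,0,0.04]
    - [0,0,0.04]
    - [0,0,0.02]
    - [0,0,0]
    - [0,0,0]
  delta_rot:
    - [0,0,8.75]
    - [0,0,8.75]
    - [0,0,0]
    - [0,0,0]
    - [0,0,0]
    - [0,0,0]
    - [0,0,0]
    - [0,0,0]
    - [0,0,0]
    - [0,0,0]
    - [0,0,0]
    - [0,0,0]
    - [0,0,0]
    - [0,0,0]
    - [0,0,0]
  grip: [1,1,1,1,1,1,1,1,1,1,1,1,1,1,1]
  squeeze: 12

```text
clock: 2.98
tool_pos: [0.464, -0.3508, 0.2036]
eef_rot: [0.998, 0.065, 0.001, 0.001]
contact_force: [0.1, 0.2, -0.5]
opening: 0.996
finger_force: 0.0
```

Run:
```python
from h import *
s=r.get_state(); e=R.from_quat(s["eef_rot"]).as_matrix()
print(s["clock"],s["tool_pos"],np.round(e,3).tolist(),np.round(s["q"],2))
print("to ball in tool axes",np.round(e.T@(np.array([.4625,-.350,.087])-s["tool_pos"]),4))
m=back("top",(218.2,194.7),.150); b=(.6355,-.006,.13); print("rail mid",m, "model",b2w(b,(0,.165,.15)), "ball place",b2w(b,(0,.128,.167)),"tread",b2w(b,(-.175,0,.08)))
im=r.snapshot("top"); cv2.imwrite("pics/top1.png",cv2.resize(im[180:330,380:560],None,fx=3.5,fy=3.5))
```

```text
2.975 [ 0.46401232 -0.35078666  0.20363571] [[0.992, 0.129, 0.002], [0.129, -0.992, -0.001], [0.001, 0.001, -1.0]] [ 0.61  0.76 -0.07  1.79  0.08  0.59 -0.95]
to ball in tool axes [-0.0016 -0.0011  0.1166]
rail mid [0.61170823 0.16214199 0.15      ] model [[0.61411037 0.15760771 0.15      ]] ball place [[0.61890683 0.12091992 0.167     ]] tread [[ 0.46197667 -0.02868597  0.08      ]]
```

View pics/top1.png

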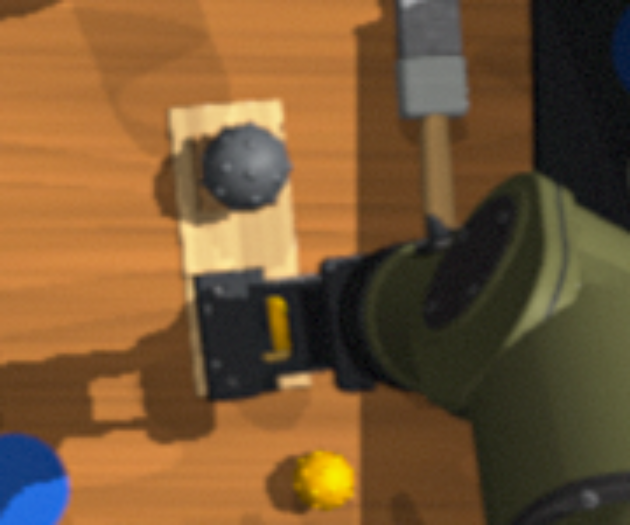

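The gripper is over the yellow ball, whose yellow strip shows at crop (278,325), and the grey ball is clear at crop (245,165). I'll descend and grip.

Request:
play_rows:
  translation:
    - [-0.0016,-0.0011,0.02]
    - [0,0,0.025]
    - [0,0,0.025]
    - [0,0,0.025]
    - [0,0,0.0216]
    - [0,0,0]
    - [0,0,0]
    - [0,0,0]
    - [0,0,0]
    - [0,0,0]
    - [0,0,0]
  delta_rot:
    - [0,0,0]
    - [0,0,0]
    - [0,0,0]
    - [0,0,0]
    - [0,0,0]
    - [0,0,0]
    - [0,0,0]
    - [0,0,0]
    - [0,0,0]
    - [0,0,0]
    - [0,0,0]
  grip: [1,1,1,1,1,1,-1,-1,-1,-1,-1]
  squeeze: 12

```text
clock: 4.4
tool_pos: [0.4618, -0.3483, 0.0864]
eef_rot: [0.998, 0.065, -0.0, -0.001]
contact_force: [-1.2, 4.5, 6.0]
opening: 0.625
finger_force: 12.0
```

Request:
play_rows:
  translation:
    - [0,0,-0.01]
    - [0,0,-0.03]
    - [0,0,-0.04]
    - [0,0,-0.05]
    - [0,0,-0.05]
    - [0,0,-0.05]
    - [0,0,0]
    - [0,0,0]
  delta_rot:
    - [0,0,0]
    - [0,0,0]
    - [0,0,0]
    - [0,0,0]
    - [0,0,0]
    - [0,0,0]
    - [0,0,0]
    - [0,0,0]
  grip: [-1,-1,-1,-1,-1,-1,-1,-1]

```text
clock: 5.4
tool_pos: [0.4611, -0.3499, 0.3159]
eef_rot: [0.998, 0.064, -0.0, 0.0]
contact_force: [0.1, 0.4, -1.2]
opening: 0.63
finger_force: 12.0
```

Request:
play_rows:
  translation:
    - [0.018,-0.0372,0]
    - [0.018,-0.0372,0]
    - [0.018,-0.0372,0]
    - [0.018,-0.0372,0]
    - [0.018,-0.0372,0]
    - [0.018,-0.0372,0]
    - [0.018,-0.0372,0]
    - [0.018,-0.0372,0]
    - [0.018,-0.0372,0]
    - [0.018,-0.0372,0]
    - [0.018,-0.0372,0]
    - [0.018,-0.0372,0]
    - [0,0,0]
    - [0,0,0]
  delta_rot:
    - [0,0,0]
    - [0,0,0]
    - [0,0,0]
    - [0,0,0]
    - [0,0,0]
    - [0,0,0]
    - [0,0,0]
    - [0,0,0]
    - [0,0,0]
    - [0,0,0]
    - [0,0,0]
    - [0,0,0]
    - [0,0,0]
    - [0,0,0]
  grip: [-1,-1,-1,-1,-1,-1,-1,-1,-1,-1,-1,-1,-1,-1]

```text
clock: 7.15
tool_pos: [0.6177, 0.1197, 0.3145]
eef_rot: [0.998, 0.064, -0.002, 0.001]
contact_force: [0.4, 0.6, 0.4]
opening: 0.624
finger_force: 12.0
```

Request:
play_rows:
  translation:
    - [0,0,0]
    - [0,0,0]
    - [0,0,0]
    - [0,0,0]
    - [0,0,0]
    - [0,0,0]
    - [0,0,0]
    - [0,0,0]
    - [0,0,0]
    - [0,0,0]
    - [0,0,0]
  delta_rot:
    - [0,0,-10]
    - [0,0,-10]
    - [0,0,-10]
    - [0,0,-10]
    - [0,0,-10]
    - [0,0,-10]
    - [0,0,-10]
    - [0,0,-10]
    - [0,0,-10]
    - [0,0,0]
    - [0,0,0]
  grip: [-1,-1,-1,-1,-1,-1,-1,-1,-1,-1,-1]

```text
clock: 8.52
tool_pos: [0.6182, 0.1197, 0.3158]
eef_rot: [0.662, 0.75, -0.001, 0.0]
contact_force: [-0.2, 0.1, -1.2]
opening: 0.625
finger_force: 12.0
```

Run:
```python
from h import *
s=r.get_state(); e=R.from_quat(s["eef_rot"]).as_matrix()
print(s["clock"],s["tool_pos"],np.round(e,3).tolist(),np.round(s["q"],2))
print("to place in tool axes",np.round(e.T@(np.array([.618,.121,.2185])-s["tool_pos"]),4))
a=r.snapshot("scene"); t=r.snapshot("top"); cv2.imwrite("pics/p2.png",np.vstack([cv2.resize(a[170:350,220:460],None,fx=1.6,fy=1.6),cv2.resize(t[110:290,140:380],None,fx=1.6,fy=1.6)]))
```

```text
8.525 [0.61820429 0.11967571 0.31575824] [[-0.125, 0.992, -0.001], [0.992, 0.125, -0.001], [-0.001, -0.001, -1.0]] [-0.01  0.71 -0.47  1.53  0.36  1.   -0.46]
to place in tool axes [0.0014 0.     0.0973]
```

View pics/p2.png

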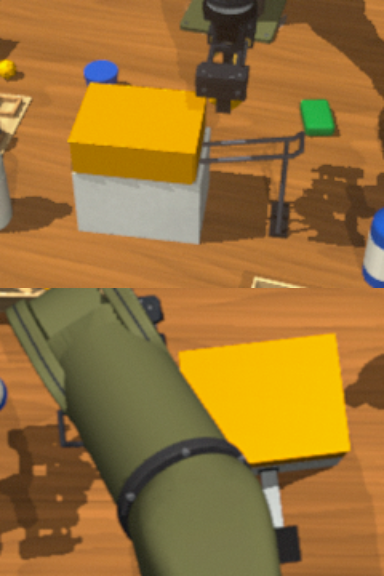

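Request:
play_rows:
  translation:
    - [0.004,0,0.025]
    - [0,0,0.025]
    - [0,0,0.02]
    - [0,0,0.015]
    - [0,0,0.006]
    - [0,0,0]
    - [0,0,0]
  delta_rot:
    - [0,0,0]
    - [0,0,0]
    - [0,0,0]
    - [0,0,0]
    - [0,0,0]
    - [0,0,0]
    - [0,0,0]
  grip: [-1,-1,-1,-1,-1,-1,-1]

```text
clock: 9.5
tool_pos: [0.6183, 0.1252, 0.2259]
eef_rot: [0.66, 0.751, 0.001, 0.0]
contact_force: [0.5, -0.5, -0.7]
opening: 0.624
finger_force: 12.0
```

Request:
play_rows:
  translation:
    - [0,0,0.002]
    - [0,0,0.002]
    - [0,0,0]
  delta_rot:
    - [0,0,0]
    - [0,0,0]
    - [0,0,0]
  grip: [-1,-1,-1]

```text
clock: 9.88
tool_pos: [0.618, 0.1248, 0.2218]
eef_rot: [0.66, 0.751, 0.0, 0.0]
contact_force: [-2.1, -0.3, 4.4]
opening: 0.625
finger_force: 12.0
```

Request:
play_rows:
  translation:
    - [0,-0.001,0]
    - [0,-0.001,0]
    - [0,0,0]
  delta_rot:
    - [0,0,0]
    - [0,0,0]
    - [0,0,0]
  grip: [-1,-1,-1]

```text
clock: 10.25
tool_pos: [0.6161, 0.1248, 0.221]
eef_rot: [0.66, 0.751, 0.0, 0.0]
contact_force: [1.6, 0.6, -0.1]
opening: 0.624
finger_force: 12.0
```

Run:
```python
from h import *
a=r.snapshot("scene"); cv2.imwrite("pics/p3.png",cv2.resize(a[200:330,250:430],None,fx=4,fy=4,interpolation=cv2.INTER_CUBIC))
```

```text
(no output)
```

View pics/p3.png

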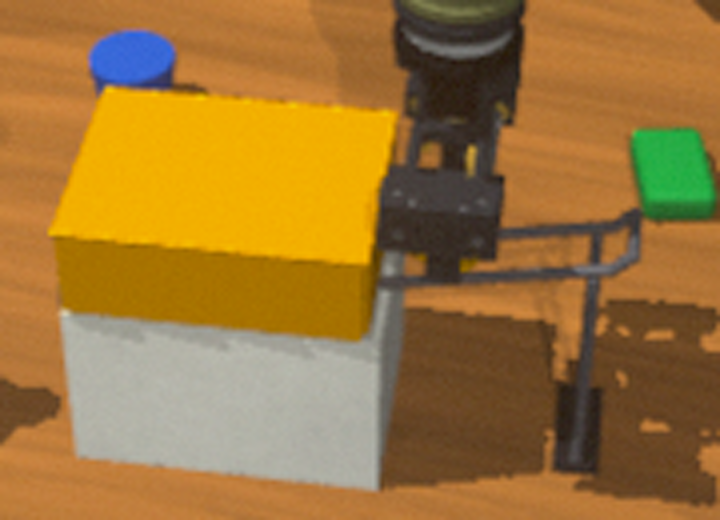

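The ball (yellow patch at crop (465,262)) sits between the rails, next to the lid's +y side. I'll lower it a touch and release.

Request:
play_rows:
  translation:
    - [0,0,0.0015]
    - [0,0,0]
  delta_rot:
    - [0,0,0]
    - [0,0,0]
  grip: [-1,-1]

```text
clock: 10.55
tool_pos: [0.6162, 0.1246, 0.2205]
eef_rot: [0.66, 0.751, 0.0, 0.001]
contact_force: [-0.5, -0.8, 5.8]
opening: 0.625
finger_force: 12.0
```

Request:
play_rows:
  translation:
    - [0,0,0]
    - [0,0,0]
    - [0,0,0]
    - [0,0,0]
    - [0,0,-0.02]
    - [0,0,-0.04]
    - [0,0,-0.05]
    - [0,0,0]
    - [0,0,0]
  delta_rot:
    - [0,0,0]
    - [0,0,0]
    - [0,0,0]
    - [0,0,0]
    - [0,0,0]
    - [0,0,0]
    - [0,0,0]
    - [0,0,0]
    - [0,0,0]
  grip: [0.7,0.8,0.9,1,1,1,1,1,1]

```text
clock: 11.68
tool_pos: [0.6154, 0.1244, 0.329]
eef_rot: [0.66, 0.751, -0.001, -0.0]
contact_force: [0.4, -0.7, 0.5]
opening: 0.999
finger_force: 0.0
```

Run:
```python
from h import *
s=r.get_state(); e=R.from_quat(s["eef_rot"]).as_matrix()
print(s["clock"],s["tool_pos"],np.round(s["q"],2))
a=r.snapshot("scene"); cv2.imwrite("pics/p4.png",cv2.resize(a[200:330,250:430],None,fx=4,fy=4,interpolation=cv2.INTER_CUBIC))
for d in r.look_for("scene","yellow_ball"): print(np.round(d["point"],3),d["confidence"])
```

```text
11.675 [0.61537649 0.12440062 0.32898373] [-0.01  0.7  -0.48  1.51  0.36  1.02 -0.46]
[0.636 0.11  0.18 ] 0.61
[ 0.376 -0.386  0.032] 0.4
```

View pics/p4.png

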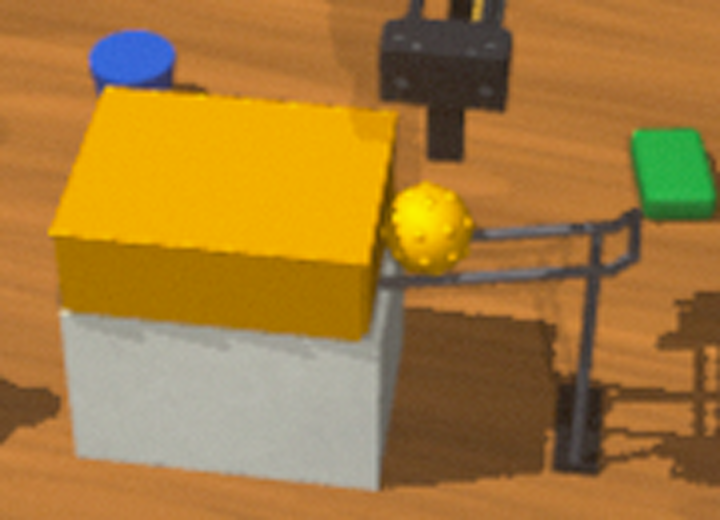

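The ball rests on the rails against the lid at crop (428,228). Next is the pedal.

Request:
play_rows:
  translation:
    - [-0.0221,-0.0287,0]
    - [-0.0221,-0.0287,0]
    - [-0.0221,-0.0287,0]
    - [-0.0221,-0.0287,0]
    - [-0.0221,-0.0287,0]
    - [-0.0221,-0.0287,0]
    - [0,0,0]
    - [0,0,0]
    - [0,0,0]
    - [0,0,0]
    - [0,0,0]
    - [0,0,0]
    - [0,0,0]
    - [0,0,0]
    - [0,0,0]
    - [0,0,0]
    - [0,0,0]
  delta_rot:
    - [0,0,0]
    - [0,0,0]
    - [0,0,0]
    - [0,0,0]
    - [0,0,0]
    - [0,0,0]
    - [0,0,10]
    - [0,0,10]
    - [0,0,10]
    - [0,0,10]
    - [0,0,10]
    - [0,0,10]
    - [0,0,10]
    - [0,0,10]
    - [0,0,10]
    - [0,0,0]
    - [0,0,0]
  grip: [-1,-1,-1,-1,-1,-1,-1,-1,-1,-1,-1,-1,-1,-1,-1,-1,-1]

```text
clock: 13.9
tool_pos: [0.4619, -0.0289, 0.3291]
eef_rot: [0.998, 0.066, -0.001, 0.0]
contact_force: [-0.2, -0.5, -0.5]
opening: 0.002
finger_force: 0.0
```

Run:
```python
from h import *
s=r.get_state(); e=R.from_quat(s["eef_rot"]).as_matrix()
print(s["clock"],s["tool_pos"],np.round(e,3).tolist(),s["opening"],s["contact_force"],np.round(s["q"],2))
print("to in tool axes",np.round(e.T@(np.array([.4615,-.029,.169])-s["tool_pos"]),4))
```

```text
13.9 [ 0.46187599 -0.02891716  0.32909675] [[0.991, 0.132, -0.001], [0.132, -0.991, -0.0], [-0.001, -0.0, -1.0]] 0.001576451607923786 [-0.21724254 -0.48563179 -0.54314711] [ 0.01  0.44 -0.07  2.01  0.04  0.7  -1.52]
to in tool axes [-0.0002  0.      0.1601]
```

Request:
play_rows:
  translation:
    - [0,0,0.03]
    - [0,0,0.04]
    - [0,0,0.04]
    - [0,0,0.03]
    - [0,0,0.02]
    - [0,0,0.013]
    - [0,0,0]
    - [0,0,0]
  delta_rot:
    - [0,0,0]
    - [0,0,0]
    - [0,0,0]
    - [0,0,0]
    - [0,0,0]
    - [0,0,0]
    - [0,0,0]
    - [0,0,0]
  grip: [-1,-1,-1,-1,-1,-1,-1,-1]

```text
clock: 14.9
tool_pos: [0.4625, -0.029, 0.1572]
eef_rot: [0.998, 0.065, 0.001, 0.0]
contact_force: [0.7, -0.6, 0.4]
opening: 0.005
finger_force: 0.0
```

Request:
play_rows:
  translation:
    - [0,0,0.002]
    - [0,0,0.002]
    - [0,0,0]
  delta_rot:
    - [0,0,0]
    - [0,0,0]
    - [0,0,0]
  grip: [-1,-1,-1]

```text
clock: 15.28
tool_pos: [0.4622, -0.029, 0.1527]
eef_rot: [0.998, 0.065, 0.0, 0.0]
contact_force: [-0.1, 0.4, 0.4]
opening: 0.001
finger_force: 0.0
```

Request:
play_rows:
  translation:
    - [0,0,0.002]
    - [0,0,0.002]
    - [0,0,0]
  delta_rot:
    - [0,0,0]
    - [0,0,0]
    - [0,0,0]
  grip: [-1,-1,-1]

```text
clock: 15.65
tool_pos: [0.4621, -0.029, 0.1484]
eef_rot: [0.998, 0.065, -0.0, 0.0]
contact_force: [0.5, 0.5, 0.5]
opening: 0.007
finger_force: 0.0
```

Request:
play_rows:
  translation:
    - [0,0,0.002]
    - [0,0,0.002]
    - [0,0,0]
  delta_rot:
    - [0,0,0]
    - [0,0,0]
    - [0,0,0]
  grip: [-1,-1,-1]

```text
clock: 16.02
tool_pos: [0.4621, -0.029, 0.1444]
eef_rot: [0.998, 0.065, -0.0, 0.0]
contact_force: [0.5, 0.2, 0.3]
opening: 0.008
finger_force: 0.0
```

Request:
play_rows:
  translation:
    - [0,0,0.002]
    - [0,0,0.002]
    - [0,0,0]
  delta_rot:
    - [0,0,0]
    - [0,0,0]
    - [0,0,0]
  grip: [-1,-1,-1]

```text
clock: 16.4
tool_pos: [0.4621, -0.029, 0.1405]
eef_rot: [0.998, 0.065, -0.0, 0.0]
contact_force: [0.3, 1.1, -0.4]
opening: 0.006
finger_force: 0.0
```

Request:
play_rows:
  translation:
    - [0,0,0.002]
    - [0,0,0.002]
    - [0,0,0]
  delta_rot:
    - [0,0,0]
    - [0,0,0]
    - [0,0,0]
  grip: [-1,-1,-1]

```text
clock: 16.77
tool_pos: [0.4621, -0.029, 0.1365]
eef_rot: [0.998, 0.065, -0.0, 0.0]
contact_force: [-0.2, -0.2, 0.4]
opening: 0.003
finger_force: 0.0
```

Request:
play_rows:
  translation:
    - [0,0,0.002]
    - [0,0,0.001]
    - [0,0,0]
  delta_rot:
    - [0,0,0]
    - [0,0,0]
    - [0,0,0]
  grip: [-1,-1,-1]

```text
clock: 17.15
tool_pos: [0.462, -0.0291, 0.1336]
eef_rot: [0.998, 0.065, -0.0, 0.0]
contact_force: [-0.9, 0.1, 1.6]
opening: 0.01
finger_force: 1.0
```

Request:
play_rows:
  translation:
    - [0,0,0.001]
    - [0,0,0.001]
    - [0,0,0]
  delta_rot:
    - [0,0,0]
    - [0,0,0]
    - [0,0,0]
  grip: [-1,-1,-1]

```text
clock: 17.52
tool_pos: [0.4618, -0.0291, 0.1315]
eef_rot: [0.998, 0.065, -0.0, 0.0]
contact_force: [-2.0, -0.4, 3.2]
opening: 0.007
finger_force: 1.3
```

Request:
play_rows:
  translation:
    - [0,0,0.002]
    - [0,0,0.002]
    - [0,0,0.002]
    - [0,0,0.002]
    - [0,0,0.002]
    - [0,0,0]
  delta_rot:
    - [0,0,0]
    - [0,0,0]
    - [0,0,0]
    - [0,0,0]
    - [0,0,0]
    - [0,0,0]
  grip: [-1,-1,-1,-1,-1,-1]

```text
clock: 18.27
tool_pos: [0.4627, -0.0289, 0.1214]
eef_rot: [0.998, 0.065, 0.001, -0.0]
contact_force: [-1.3, -0.2, 0.9]
opening: 0.004
finger_force: 0.7
```

Request:
play_rows:
  translation:
    - [0,0,0.002]
    - [0,0,0.002]
    - [0,0,0.002]
    - [0,0,0.002]
    - [0,0,0]
  delta_rot:
    - [0,0,0]
    - [0,0,0]
    - [0,0,0]
    - [0,0,0]
    - [0,0,0]
  grip: [-1,-1,-1,-1,-1]

```text
clock: 18.9
tool_pos: [0.4629, -0.0289, 0.1135]
eef_rot: [0.998, 0.065, 0.001, -0.0]
contact_force: [0.7, 0.1, 3.9]
opening: 0.003
finger_force: 1.9
```

Request:
play_rows:
  translation:
    - [0,0,0.002]
    - [0,0,0.002]
    - [0,0,0]
  delta_rot:
    - [0,0,0]
    - [0,0,0]
    - [0,0,0]
  grip: [-1,-1,-1]

```text
clock: 19.27
tool_pos: [0.463, -0.0289, 0.1098]
eef_rot: [0.998, 0.065, 0.001, -0.0]
contact_force: [-0.5, 0.7, 8.6]
opening: 0.003
finger_force: 4.1
```

Request:
play_rows:
  translation:
    - [0,0,0.001]
    - [0,0,0.001]
    - [0,0,0]
  delta_rot:
    - [0,0,0]
    - [0,0,0]
    - [0,0,0]
  grip: [-1,-1,-1]

```text
clock: 19.65
tool_pos: [0.4631, -0.0289, 0.1085]
eef_rot: [0.998, 0.065, 0.002, 0.0]
contact_force: [0.2, 1.0, 15.7]
opening: 0.005
finger_force: 8.0
```

Request:
play_rows:
  translation:
    - [0,0,0]
    - [0,0,0]
    - [0,0,0]
    - [0,0,0]
  delta_rot:
    - [0,0,0]
    - [0,0,0]
    - [0,0,0]
    - [0,0,0]
  grip: [-1,-1,-1,-1]

```text
clock: 20.15
tool_pos: [0.4631, -0.0289, 0.1086]
eef_rot: [0.998, 0.065, 0.002, 0.0]
contact_force: [-0.6, 1.2, 16.3]
opening: 0.007
finger_force: 7.9
```

Run:
```python
from h import *
s=r.get_state(); print(s["clock"],s["tool_pos"],s["contact_force"])
a=r.snapshot("scene"); cv2.imwrite("pics/p5.png",cv2.resize(a[180:330,230:430],None,fx=4,fy=4,interpolation=cv2.INTER_CUBIC))
for d in r.look_for("scene","yellow_ball"): print(np.round(d["point"],3),d["confidence"])
```

```text
20.15 [ 0.46311182 -0.0288727   0.10860657] [-0.629984    1.18189092 16.27960028]
[ 0.375 -0.388  0.028] 0.65
[ 0.463 -0.451  0.026] 0.44
```

View pics/p5.png

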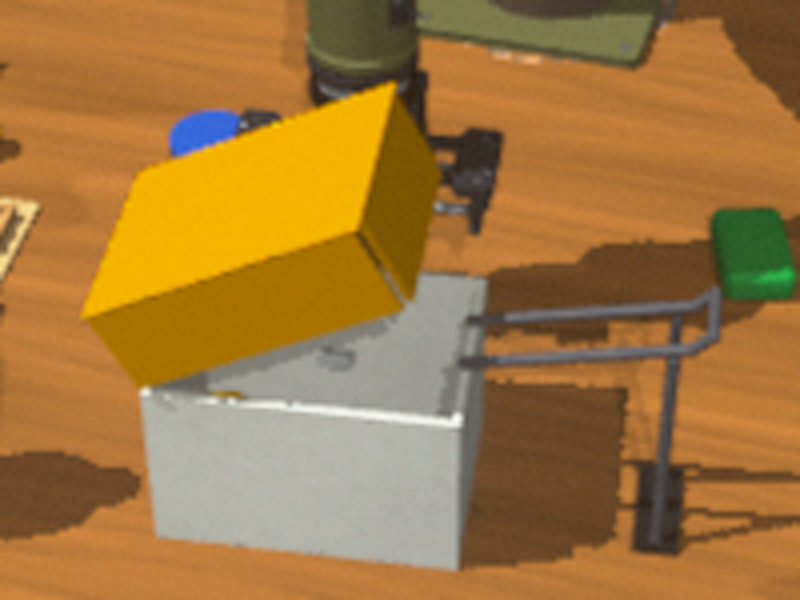

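The lid is wide open, the rails are empty, and the ball shows inside the tub at crop (228,395). The force held at 16 N, so I'll ease the pedal up now.

Request:
play_rows:
  translation:
    - [0,0,0]
    - [0,0,0]
    - [0,0,-0.001]
    - [0,0,-0.001]
    - [0,0,-0.001]
    - [0,0,-0.001]
    - [0,0,-0.001]
    - [0,0,-0.001]
    - [0,0,-0.001]
    - [0,0,-0.001]
    - [0,0,-0.001]
    - [0,0,-0.001]
    - [0,0,-0.001]
    - [0,0,-0.001]
    - [0,0,-0.001]
    - [0,0,-0.001]
    - [0,0,-0.001]
    - [0,0,-0.001]
  delta_rot:
    - [0,0,0]
    - [0,0,0]
    - [0,0,0]
    - [0,0,0]
    - [0,0,0]
    - [0,0,0]
    - [0,0,0]
    - [0,0,0]
    - [0,0,0]
    - [0,0,0]
    - [0,0,0]
    - [0,0,0]
    - [0,0,0]
    - [0,0,0]
    - [0,0,0]
    - [0,0,0]
    - [0,0,0]
    - [0,0,0]
  grip: [-1,-1,-1,-1,-1,-1,-1,-1,-1,-1,-1,-1,-1,-1,-1,-1,-1,-1]

```text
clock: 22.5
tool_pos: [0.4622, -0.029, 0.1237]
eef_rot: [0.998, 0.065, -0.0, 0.0]
contact_force: [1.9, 0.9, 4.7]
opening: 0.007
finger_force: 1.5
```

Request:
play_rows:
  translation:
    - [0,0,-0.001]
    - [0,0,-0.001]
    - [0,0,-0.0006]
    - [0,0,-0.0006]
    - [0,0,-0.0006]
    - [0,0,-0.0006]
    - [0,0,-0.0006]
    - [0,0,-0.0006]
    - [0,0,-0.0006]
    - [0,0,-0.0006]
  delta_rot:
    - [0,0,0]
    - [0,0,0]
    - [0,0,0]
    - [0,0,0]
    - [0,0,0]
    - [0,0,0]
    - [0,0,0]
    - [0,0,0]
    - [0,0,0]
    - [0,0,0]
  grip: [-1,-1,-1,-1,-1,-1,-1,-1,-1,-1]

```text
clock: 23.75
tool_pos: [0.4622, -0.029, 0.1304]
eef_rot: [0.998, 0.065, 0.0, 0.0]
contact_force: [2.1, -0.8, 2.8]
opening: 0.009
finger_force: 1.4
```

Request:
play_rows:
  translation:
    - [0,0,-0.0005]
    - [0,0,-0.0005]
    - [0,0,-0.0005]
    - [0,0,-0.0005]
    - [0,0,-0.0005]
    - [0,0,-0.0005]
    - [0,0,-0.0005]
    - [0,0,-0.0005]
    - [0,0,-0.0005]
    - [0,0,-0.0005]
    - [0,0,-0.0005]
    - [0,0,-0.0005]
    - [0,0,-0.0005]
    - [0,0,-0.0005]
  delta_rot:
    - [0,0,0]
    - [0,0,0]
    - [0,0,0]
    - [0,0,0]
    - [0,0,0]
    - [0,0,0]
    - [0,0,0]
    - [0,0,0]
    - [0,0,0]
    - [0,0,0]
    - [0,0,0]
    - [0,0,0]
    - [0,0,0]
    - [0,0,0]
  grip: [-1,-1,-1,-1,-1,-1,-1,-1,-1,-1,-1,-1,-1,-1]

```text
clock: 25.5
tool_pos: [0.4618, -0.029, 0.1373]
eef_rot: [0.998, 0.065, -0.0, 0.0]
contact_force: [0.8, 0.2, -0.3]
opening: 0.003
finger_force: 0.0
```

Request:
play_rows:
  translation:
    - [0,0,-0.0005]
    - [0,0,-0.0005]
    - [0,0,-0.0005]
    - [0,0,-0.0005]
    - [0,0,0]
    - [0,0,0]
  delta_rot:
    - [0,0,0]
    - [0,0,0]
    - [0,0,0]
    - [0,0,0]
    - [0,0,0]
    - [0,0,0]
  grip: [-1,-1,-1,-1,-1,-1]

```text
clock: 26.25
tool_pos: [0.4622, -0.029, 0.1394]
eef_rot: [0.998, 0.065, 0.0, 0.0]
contact_force: [0.7, -0.3, 0.3]
opening: 0.007
finger_force: 0.0
```

Contact is gone and the pedal is back up. I'll retreat straight up and check.

Request:
play_rows:
  translation:
    - [0,0,-0.01]
    - [0,0,-0.03]
    - [0,0,-0.04]
    - [0,0,-0.04]
    - [0,0,-0.03]
    - [0,0,0]
    - [0,0,0]
    - [0,0,0]
  delta_rot:
    - [0,0,0]
    - [0,0,0]
    - [0,0,0]
    - [0,0,0]
    - [0,0,0]
    - [0,0,0]
    - [0,0,0]
    - [0,0,0]
  grip: [-1,-1,-1,-1,-1,-1,-1,-1]

```text
clock: 27.25
tool_pos: [0.4615, -0.029, 0.2884]
eef_rot: [0.998, 0.065, -0.001, -0.0]
contact_force: [-0.7, -0.2, -0.0]
opening: 0.004
finger_force: 0.0
```

Run:
```python
from h import *
s=r.get_state(); print(s["clock"],s["tool_pos"],s["contact_force"])
a=r.snapshot("scene"); cv2.imwrite("pics/p6.png",cv2.resize(a[150:330,150:450],None,fx=2.6,fy=2.6,interpolation=cv2.INTER_CUBIC))
```

```text
27.25 [ 0.46147606 -0.02898202  0.28843355] [-0.74499686 -0.16839217 -0.02682396]
```

View pics/p6.png

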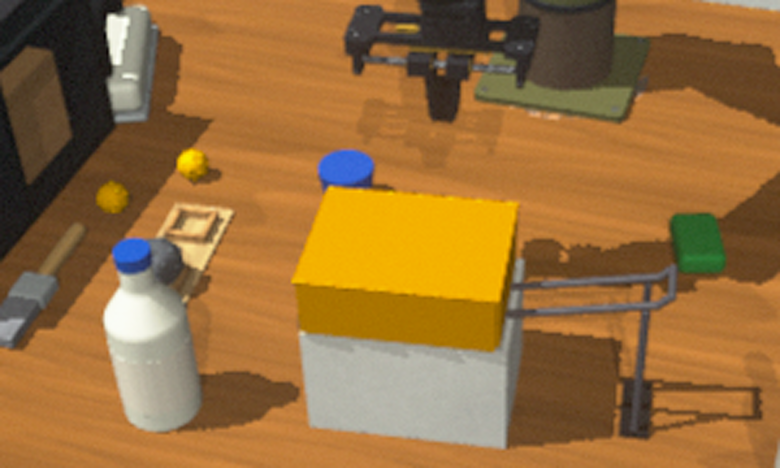

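The lid is shut at crop (405,260), the rails are empty, the grey ball is still in its seat at (160,258), and the gripper touches nothing.

```bash
python3 -c "
from plant import r
print(r.finish_job())"
```

```text
the job is handed in; nothing more can be done
None
```

The yellow ball is in the bin, the pedal was held on its stop at about 16 N and eased back up until the lid shut, the grey ball is still in its seat, and the job is handed in.

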